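# Nest the parts cups and hold the gauge tweezers at their mark

### The arm

A 7-joint arm with a two-finger parallel gripper is mounted at the origin on the work surface. World frame = base frame: x ahead of the robot, y to its left, z up, the work surface at z = 0. Lengths are in m, angles in degrees, forces in N, time in s.
With the tool pointing down it reaches from about 0.425 to 0.8 m from the base axis. Payload 8.3 kg.
Tool frame: the origin (TCP) lies at the very end of the fingers, on their centre line; the grasp point (between the pads) lies 19 mm behind it; z points along the fingers, y is the direction in which the jaws open and shut (so a half turn about z gives the same grasp; the last joint's range is limited). The gripper opens to 85 mm and grips with 20 to 120 N. Pads are 22 mm wide; open, the fingers measure 114 mm over their backs; the gripper's body (76 mm by 85 mm) begins 54 mm behind the grasp point. The pads swing forward as they close: fully open they stand 13 mm farther back than shut.
Start: joints at [-68.119, 21.967, 0.94, 78.501, -0.361, 79.538, -2.664], TCP at [0.269, 0.564, 0.231] pointing down, gripper open.
Joint ranges: [-169.22, 169.22], [-14.56, 117.87], [-87.37, 89.26], [10.42, 133.3], [-82.24, 262.24], [0.94, 117.77], [-172.7, 172.7]. Speed limits (degrees/s): [136.94, 136.94, 172.46, 172.46, 180, 180, 180].

### API

Orientations are given as [roll, pitch, yaw] about the fixed x, y, z axes, in that order (R = Rz(yaw) Ry(pitch) Rx(roll)).
In Python, from workcell import read_state, cams, job gives the robot as it stands. The module is installed in compiled form; this text tells all that it offers.
- The arm moves only by the shell command python3 -m jog 'ROWS' [OPENING]. ROWS is JSON, a list of rows, each a list of 2 entries, a list of its own where there are three numbers: the shift along the tool's x, y, z as a fraction of full scale, then the turn, a rotation vector about the tool's x, y, z as a fraction of full scale. A call has 1 to 20 rows; each row shifts and turns the commanded pose from where the row before left it, along the tool's axes as they then stand; what a row does not reach is not made up. Full scale, the value 1, is 30 mm for a shift and 6 degrees for a turn. A row lasts 1/12 s, in which the tool goes at most 41.7 mm and 7.16 degrees, less where a joint would pass 70% of its speed; a pose out of reach is approached as far as the arm can. A call with a number of a shift or a turn outside -1 to 1 is refused whole. A call with a gripper value outside its range is refused whole. OPENING is the opening, from 0 (shut) to 1 (fully open), set as the call begins (- or left out, the last holds). The fingers move at their own pace and stop on an object; the grip force is fixed at half the most. Time passes only in rows, so rows that do not move let the fingers close. It gives the time, the measured TCP pose, the force and the opening at its end, in the units of the state.
- read_state(): the state, without advancing time (a new reading comes with each control period).
- cams.grab_frame(name): name is "scene" or "top"; returns a dict with "image" (384x512x3 uint8, blue, green, red), "fx", "fy", "cx", "cy" (pixels), "position" and "orientation" of the camera in the world. Camera axes: x right, y down, z forward; pixel columns grow to the right and rows downward; lengths in m; the calibration is good to about 2 mm. A picture is of the moment at which its call begins. There is no depth.
- job.hand_in(): hands the job in, once; it reports no verdict.
The state is a dict: "clock": time; "joint_pos": joint angles; "qvel": joint speeds; "joint_torque": joint torques, N m; "position": TCP position; "orientation": TCP orientation; "contact_force": force on the tool from outside, world axes, zero at the start; "moment": the same for the moment, N m; "opening": finger opening in m.
Only numpy, scipy, OpenCV 4.12 (cv2) and the standard library are available. Lean on these libraries where they do the work, as an engineer would, in place of code of your own. Each camera call takes 0.05 s, during which the arm holds its last target.

### The job

Clear the cork inspection pad by nesting the small steel cup that stands on it into the wide steel cup, fully home and let go. Then pick up the sprung tweezers by their rubber grips, carry them level until their tips are over the middle of the pad, about 10 cm above it, with the arms squeezed so that the black pointer pin stands between the two prongs of the rider, and finish holding them still like that: do not put them down or let the gap drift. Leave the other parts on the bench where they are.

Things in the scene. Friction and masses are not known exactly. Their poses are not given: they have to be found in the camera images.
- small_cup_mid (a point): small tapered steel cup, open at the top, 75 mm tall, outside diameter 48 mm at the foot, 60 mm at the rim, wall 4 mm, floor 5 mm, about 100 g; the point is on its axis half-way up (37.5 mm above its foot); z is its axis, up. Upright on the pad at the start. Seated in the wide cup, its rim stands 40 mm above the wide cup's rim
- big_cup_rim (a point): wide tapered steel cup, open at the top, loose, upright on the bench, 40 mm tall, outside diameter 64 mm at the foot, 84 mm at the rim, wall 4 mm, floor 5 mm thick, 160 g; inner floor 56 mm across, so the small cup's foot has 4 mm of play all round. The point is the centre of its mouth, 40 mm above its foot; z is its axis
- rest: fixed wooden rest on which the tweezers lie flat: two cross bars 16 mm high, 12 mm wide, 70 mm across, at -55 and +66 mm along its x, joined by a strip 3 mm high and 14 mm wide down the middle; origin on the bench, under the tweezers' grips; x points to the tips
- tweezers_grip (a point): sprung steel tweezers lying on the rest: 172 mm long, blades 16 mm tall (16 to 32 mm above the bench), 90 g. Point midway between the two black rubber grips (34 mm long, outside faces 38 mm apart when relaxed), half-way up the blades. x to the tips (79 mm ahead), z up, y across: squeeze along y. The -y arm is rigid with this frame; the +y arm is hinged 75 mm behind
- mark (a point): middle of the 6 mm window between the two prongs of the brass rider on the gauge bar, which crosses above the blades 40 mm ahead of the grips; same axes as the tweezers. The rider is clamped, at a different y each time. The gap is right when the pointer's y in this frame is 0: squeeze about 0.11 to 0.18 rad, tips about 10 to 21 mm apart
- squeeze (a joint): how far the sprung +y arm is turned towards the other arm, rad: 0 relaxed (tips 38 mm apart), 0.225 at its stop (tips 4 mm apart). Sprung: 0.18 N m at 0 plus 3 N m/rad, so the grips, 75 mm from the hinge, push out with 2.4 N at 0 and 9 N at 0.17; 0.1 rad is 7.5 mm of closing at the grips
- pad: cork inspection pad fixed to the bench, 140 x 140 mm, 6 mm thick; origin at the centre of its underside, on the bench. The small cup stands on it at the start
- tweezers_tip (a point): point on the tweezers' x axis, 79 mm ahead of tweezers_grip, between the open tips and at the same height; fixed to the -y arm's frame
- pointer (a point): top of the black pointer pin, 3 mm thick, standing on the sprung arm 52 mm ahead of the grips; squeezing moves it in -y of the tweezers by 12.8 mm per 0.1 rad
- moka_top: bystander: aluminium moka top, 85 mm tall, 80 mm across, with a black handle; origin at the centre of its underside
- jar: bystander: squat glass jar of valves with a steel cap, 64 mm across, 65 mm tall; origin at the centre of its underside
- gasket: bystander: flat black rubber gasket ring, 58 mm across, 6 mm thick, on the bench
- filter_plate: bystander: flat steel filter plate with holes, 56 mm across, 4 mm thick, on the bench
- valve: bystander: small brass valve standing on the bench, 20 mm across, 22 mm tall; origin at the centre of its underside
- screwdriver: bystander: screwdriver with a wooden handle, lying to the robot's left

How it is judged:
By the outcome, as a careful person would: the job done as asked, in the order asked, and still so for the second after the job is handed in, while the arm keeps its last pose, push and grip.
It also fails if it takes over 54 s, if anything falls off the work surface, if the arm or the gripper's body presses on something with over 40 N, if the wrist force passes 120 N, or if a joint passes its speed limit or range.

## Working session

There is one attempt and no reset: what is moved stays moved. The work goes in short steps, Python scripts to look and compute and a shell command to move; the robot and the scene stay as the last step left them, time stands still between calls to the robot, and variables do not carry over. Pictures are saved under pics/ and viewed, and the job is handed in when it is done.

```bash
ls; mkdir -p pics
python3 - <<'E'
from workcell import read_state, cams, job
import cv2
print(read_state())
for n in("scene","top"):
    f=cams.grab_frame(n); cv2.imwrite(f"pics/{n}0.png",f["image"]); print(n,{k:v for k,v in f.items() if k!="image"})
E
```

```text
pics
{'clock': 0.0, 'joint_pos': array([-68.11992935,  22.01645561,   0.94075372,  78.56379946,
        -0.36098354,  79.53490424,  -2.6655154 ]), 'qvel': array([ 0.05493736,  0.0314606 ,  0.00280524, -0.06336557,  0.05314601,
       -0.0057853 ,  0.00538313]), 'joint_torque': array([-7.56386817e-04, -6.27619600e+01,  8.43907725e-01, -3.71809208e+01,
        1.64315023e-02,  1.46752317e-02,  1.11623316e-05]), 'position': array([0.26868739, 0.56374195, 0.23024642]), 'orientation': array([-1.79887747e+02,  3.02346651e-03,  1.54515994e+02]), 'contact_force': array([ 0.51547636, -0.39569876, -0.33446498]), 'moment': array([ 0.03596854,  0.01458905, -0.00310541]), 'opening': 0.0853062373654634}
scene {'fx': 470.23097310793827, 'fy': 470.23097310793827, 'cx': 245.38848408222836, 'cy': 193.00464895542882, 'position': array([1.10773264, 0.67483359, 0.81422246]), 'orientation': array([-133.33733521,    0.94026327,  139.69702794])}
top {'fx': 368.9642359688468, 'fy': 368.9642359688468, 'cx': 254.3962652895752, 'cy': 189.81882005873052, 'position': array([0.51298551, 0.05793433, 1.00490682]), 'orientation': array([-1.76396088e+02,  1.71109029e-01, -9.02993719e+01])}
```

View pics/scene0.png

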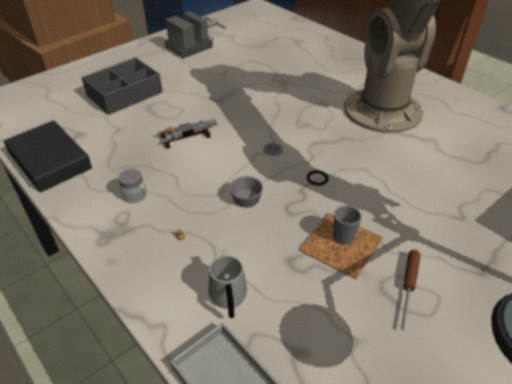

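View pics/top0.png

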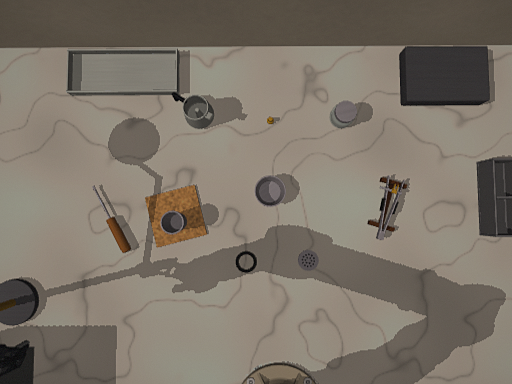

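The scene shows the small cup at (346,225) on the pad and the wide cup at (247,191), with the tweezers at (187,132). In the top view they are at (173,222), (269,191) and (390,207). I'll enlarge these areas next.

```bash
cat > h.py <<'E'
import numpy as np, cv2
from scipy.spatial.transform import Rotation as R
from workcell import read_state, cams
def cam(n): return cams.grab_frame(n)
def pix(f,P):
    P=np.atleast_2d(P); c=(P-f["position"])@R.from_euler('xyz',f["orientation"],degrees=True).as_matrix()
    return np.c_[f["fx"]*c[:,0]/c[:,2]+f["cx"], f["fy"]*c[:,1]/c[:,2]+f["cy"]]
def ray(f,uv,z):
    uv=np.atleast_2d(uv).astype(float)
    d=np.c_[(uv[:,0]-f["cx"])/f["fx"],(uv[:,1]-f["cy"])/f["fy"],np.ones(len(uv))]@R.from_euler('xyz',f["orientation"],degrees=True).as_matrix().T
    return f["position"]+d*((z-f["position"][2])/d[:,2])[:,None]
def crop(f,u0,v0,w,h,s,name,grid=10):
    im=cv2.resize(f["image"][v0:v0+h,u0:u0+w],None,fx=s,fy=s,interpolation=cv2.INTER_CUBIC)
    for u in range(-(-u0//grid)*grid,u0+w,grid):
        cv2.line(im,(int((u-u0+.5)*s),0),(int((u-u0+.5)*s),6),(0,0,255),1); cv2.putText(im,str(u),(int((u-u0+.5)*s)-10,18),0,.38,(0,0,255),1)
    for v in range(-(-v0//grid)*grid,v0+h,grid):
        cv2.line(im,(0,int((v-v0+.5)*s)),(6,int((v-v0+.5)*s)),(0,0,255),1); cv2.putText(im,str(v),(8,int((v-v0+.5)*s)+4),0,.38,(0,0,255),1)
    cv2.imwrite(f"pics/{name}.png",im)
E
python3 - <<'E'
from h import *
t=cam("top"); s=cam("scene")
crop(t,140,165,160,100,5,"t_cups"); crop(t,355,165,66,86,7,"t_twz")
crop(s,225,165,160,115,5,"s_cups"); crop(s,145,105,85,55,9,"s_twz")
E
```

```text
(no output)
```

View pics/t_cups.png

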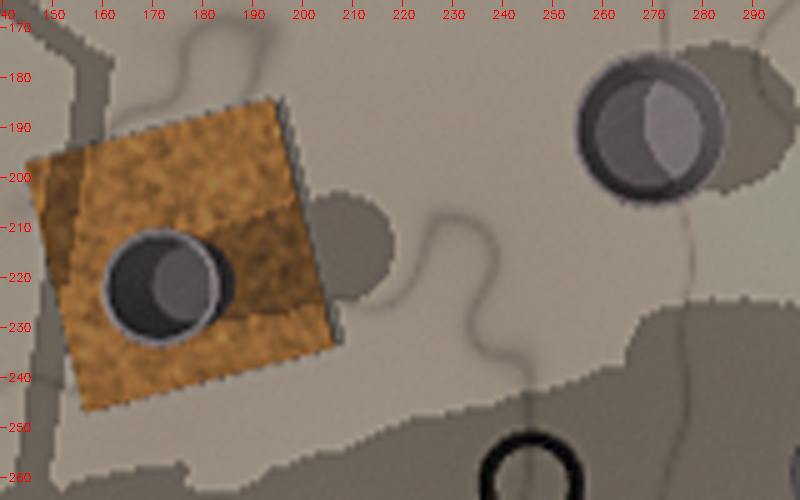

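View pics/t_twz.png

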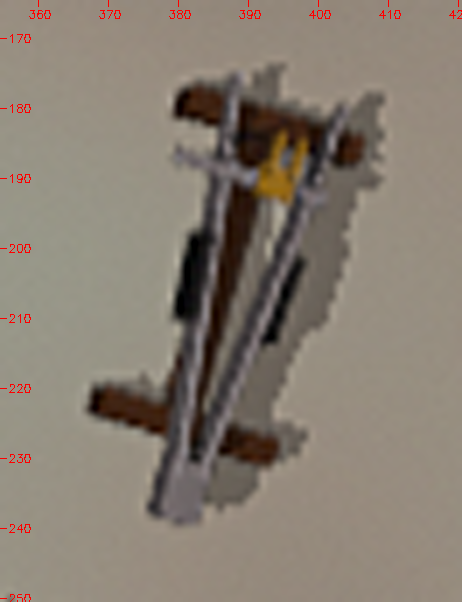

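View pics/s_cups.png

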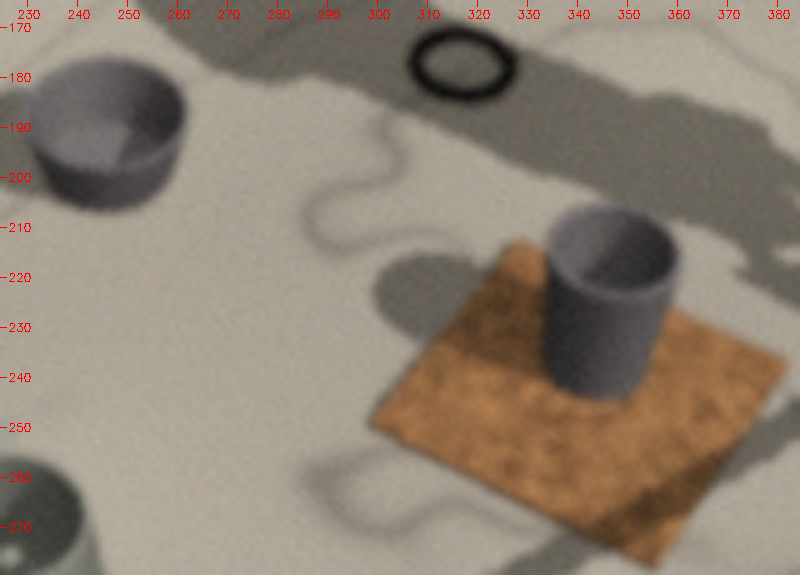

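View pics/s_twz.png

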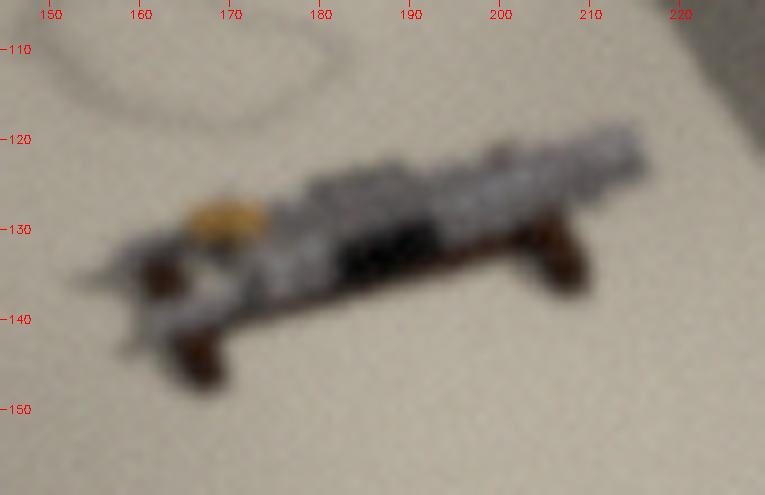

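Run:
```python
from h import *
np.set_printoptions(precision=4,suppress=True)
t=cam("top"); s=cam("scene")
print("small rim",ray(t,[172.1,222.1],.081)); print("big rim",ray(t,[269.9,190.5],.040))
# scene estimates: crop px -> u0+px/5-.5
c=lambda x,y:(225+x/5-.5,165+y/5-.5)
print("small s",ray(s,c(612,252),.081)); print("big s",ray(s,c(107,115),.04))
print("pad t",ray(t,[(140+x/5-.5,165+y/5-.5) for x,y in((25,160),(278,97),(337,345),(88,411))],.006))
print("pad s",ray(s,[c(521,240),c(788,362),c(655,570),c(368,422)],.006))
q=lambda x,y:(355+x/7-.5,165+y/7-.5)
P=ray(t,[q(178,100),q(360,150),q(92,400),q(275,450)],.016); print("bars(z16)",P)
f=(P[0]+P[1])/2;r=(P[2]+P[3])/2; d=f-r; print(f,r,np.linalg.norm(d),np.degrees(np.arctan2(d[1],d[0])), np.degrees(np.arctan2(*(P[0]-P[1])[[1,0]]))-90, r+d*55/121)
G=ray(t,[q(192,275),q(284,300)],.026);print("grips",G,G.mean(0))
P=ray(t,[q(281,140),q(301,145)],.045);print("prongs",P)
P=ray(s,[(145+x/9-.5,105+y/9-.5) for x,y in((385,250),(360,180))],.026);print("s grips",P)
```

```text
small rim [[0.4915 0.2663 0.081 ]]
big rim [[0.5718 0.0199 0.04  ]]
small s [[0.4943 0.2712 0.081 ]]
big s [[0.5731 0.0267 0.04  ]]
pad t [[0.5594 0.3587 0.006 ]
 [0.5929 0.2216 0.006 ]
 [0.4587 0.1891 0.006 ]
 [0.4241 0.323  0.006 ]]
pad s [[0.458  0.1961 0.006 ]
 [0.4247 0.3278 0.006 ]
 [0.5592 0.3635 0.006 ]
 [0.5927 0.228  0.006 ]]
bars(z16) [[ 0.6032 -0.277   0.016 ]
 [ 0.5835 -0.3462  0.016 ]
 [ 0.4886 -0.2412  0.016 ]
 [ 0.4692 -0.3103  0.016 ]]
[ 0.5934 -0.3116  0.016 ] [ 0.4789 -0.2758  0.016 ] 0.11994423663101283 -17.384305143018604 -15.834504581047725 [ 0.5309 -0.2921  0.016 ]
grips [[ 0.5358 -0.2771  0.026 ]
 [ 0.5261 -0.3116  0.026 ]] [ 0.5309 -0.2944  0.026 ]
prongs [[ 0.5854 -0.3051  0.045 ]
 [ 0.5835 -0.3125  0.045 ]]
s grips [[ 0.5387 -0.2713  0.026 ]
 [ 0.5227 -0.308   0.026 ]]
```

```bash
cat >> h.py <<'E'
def go(target,yaw=None):
    """print tool-axis shift in full-scale units (at current orientation) and yaw turn units (tool z)"""
    s=read_state(); M=R.from_euler('xyz',s["orientation"],degrees=True)
    d=M.inv().apply(np.array(target)-s["position"])/.03
    y=s["orientation"][2]
    tgt=R.from_euler('xyz',[180,0,y if yaw is None else yaw],degrees=True)
    rv=np.degrees((M.inv()*tgt).as_rotvec())/6
    print("t",round(s["clock"],2),"pos",s["position"].round(4),"rpy",s["orientation"].round(2),"F",s["contact_force"].round(1),"open",round(s["opening"],4)); print("shift units",d.round(3),"turn units",rv.round(3))
E
python3 -c "
from h import *
go([.493,.2685,.135])"
```

```text
t 0.3 pos [0.2688 0.5641 0.2309] rpy [-179.96   -0.    154.52] F [ 0.3  0.7 -0.6] open 0.0855
shift units [-10.985  -5.677   3.202] turn units [-0.006 -0.     0.   ]
```

```bash
python3 -m jog '[[[-0.845,-0.437,0.246],[0,0,0]],[[-0.845,-0.437,0.246],[0,0,0]],[[-0.845,-0.437,0.246],[0,0,0]],[[-0.845,-0.437,0.246],[0,0,0]],[[-0.845,-0.437,0.246],[0,0,0]],[[-0.845,-0.437,0.246],[0,0,0]],[[-0.845,-0.437,0.246],[0,0,0]],[[-0.845,-0.437,0.246],[0,0,0]],[[-0.845,-0.437,0.246],[0,0,0]],[[-0.845,-0.437,0.246],[0,0,0]],[[-0.845,-0.437,0.246],[0,0,0]],[[-0.845,-0.437,0.246],[0,0,0]],[[-0.845,-0.437,0.246],[0,0,0]],[[0,0,0],[0,0,0]],[[0,0,0],[0,0,0]]]'
python3 - <<'E'
from h import *
go([.493,.2685,.046])
t=cam("top"); s=cam("scene")
p=read_state()["position"]; print(pix(t,p),pix(s,p))
crop(t,120,160,110,100,6,"t1"); crop(s,290,130,110,130,4,"s1")
E
```

```text
clock: 1.55
position: [0.4939, 0.2663, 0.1349]
orientation: [-179.9, 0.0, 154.3]
contact_force: [0.1, 0.9, 0.4]
opening: 0.0853
t 1.55 pos [0.4939 0.2663 0.1349] rpy [-179.92    0.    154.27] F [0.1 0.9 0.4] open 0.0853
shift units [0.061 0.057 2.962] turn units [-0.013  0.    -0.   ]
[[165.54083338 222.2247001 ]] [[350.24502077 195.84620808]]
```

View pics/t1.png

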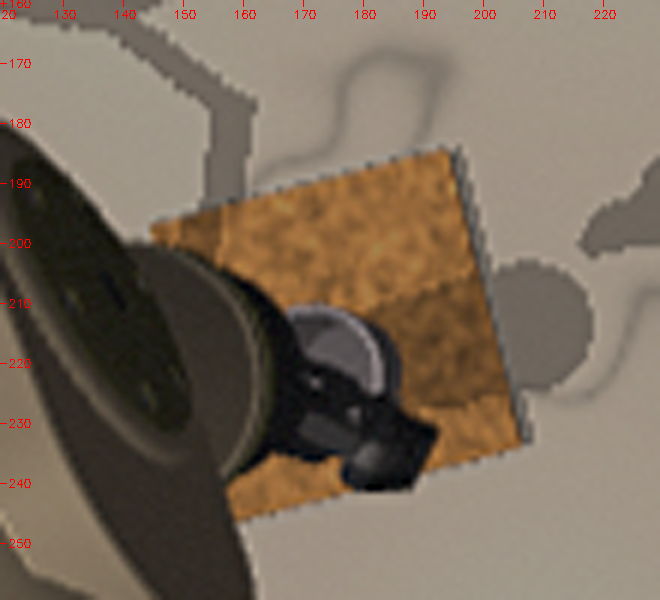

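View pics/s1.png

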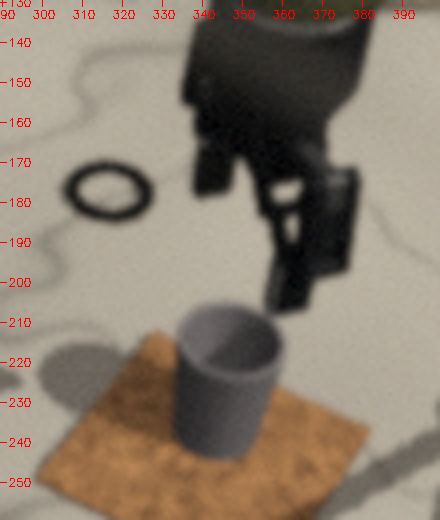

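Both fingers straddle the cup: in the scene view the fingertips are at (342,177) and (361,206), with the cup mouth at (346,216). That supports using the average of the two cameras. Descending now.

```bash
python3 -m jog '[[[0.03,0.03,0.5],[0,0,0]],[[0.03,0.03,0.5],[0,0,0]],[[0,0,0.5],[0,0,0]],[[0,0,0.5],[0,0,0]],[[0,0,0.5],[0,0,0]],[[0,0,0.4],[0,0,0]],[[0,0,0],[0,0,0]],[[0,0,0],[0,0,0]]]'
python3 -m jog '[[[0,0,0],[0,0,0]],[[0,0,0],[0,0,0]],[[0,0,0],[0,0,0]],[[0,0,0],[0,0,0]],[[0,0,0],[0,0,0]],[[0,0,0],[0,0,0]],[[0,0,0],[0,0,0]],[[0,0,0],[0,0,0]]]' 0.4
python3 - <<'E'
from h import *
go([.493,.2685,.046])
t=cam("top"); s=cam("scene")
crop(s,290,130,110,130,4,"s2")
E
```

```text
clock: 2.32
position: [0.4915, 0.2717, 0.0481]
orientation: [-180.0, -0.0, 154.6]
contact_force: [-0.1, 0.5, 0.5]
opening: 0.0849
clock: 2.98
position: [0.4931, 0.2711, 0.05]
orientation: [179.9, 0.1, 154.5]
contact_force: [-1.9, -2.5, 7.6]
opening: 0.0572
t 2.98 pos [0.4931 0.2711 0.05  ] rpy [1.7990e+02 7.0000e-02 1.5449e+02] F [-1.9 -2.5  7.6] open 0.0572
shift units [-0.034 -0.079  0.135] turn units [0.017 0.012 0.   ]
```

View pics/s2.png

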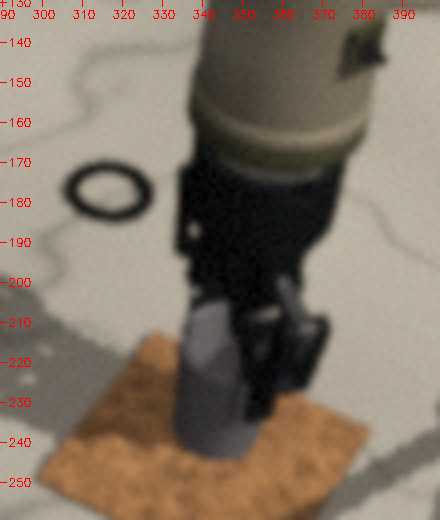

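```bash
python3 -m jog '[[[0,0,-0.25],[0,0,0]],[[0,0,-0.5],[0,0,0]],[[0,0,-0.75],[0,0,0]],[[0,0,-0.5],[0,0,0]],[[0,0,0],[0,0,0]],[[0,0,0],[0,0,0]]]'
python3 - <<'E'
from h import *
go([.5725,.023,.108])
E
```

```text
clock: 3.58
position: [0.4929, 0.2714, 0.1097]
orientation: [179.9, 0.1, 154.5]
contact_force: [-0.1, -0.2, -1.3]
opening: 0.0572
t 3.58 pos [0.4929 0.2714 0.1097] rpy [1.7986e+02 7.0000e-02 1.5452e+02] F [-0.1 -0.2 -1.3] open 0.0572
shift units [-5.959 -6.334  0.048] turn units [0.024 0.012 0.   ]
```

```bash
python3 -m jog '[[[-0.3,-0.32,0],[0,0,0]],[[-0.6,-0.633,0],[0,0,0]],[[-0.6,-0.633,0],[0,0,0]],[[-0.6,-0.633,0],[0,0,0]],[[-0.6,-0.633,0],[0,0,0]],[[-0.6,-0.633,0],[0,0,0]],[[-0.6,-0.633,0],[0,0,0]],[[-0.6,-0.633,0],[0,0,0]],[[-0.6,-0.633,0],[0,0,0]],[[-0.6,-0.633,0],[0,0,0]],[[-0.3,-0.32,0],[0,0,0]],[[0,0,0],[0,0,0]],[[0,0,0],[0,0,0]],[[0,0,0],[0,0,0]]]'
python3 - <<'E'
from h import *
go([.5725,.023,.108])
t=cam("top"); s=cam("scene")
crop(t,230,140,100,100,6,"t3");crop(s,200,100,100,120,5,"s3")
E
```

```text
clock: 4.75
position: [0.5721, 0.0222, 0.1074]
orientation: [-180.0, -0.1, 154.5]
contact_force: [0.6, 0.2, -0.6]
opening: 0.0575
t 4.75 pos [0.5721 0.0222 0.1074] rpy [-1.7996e+02 -1.0000e-01  1.5454e+02] F [ 0.6  0.2 -0.6] open 0.0575
shift units [-0.002  0.029 -0.02 ] turn units [-0.006 -0.017  0.   ]
```

View pics/s3.png

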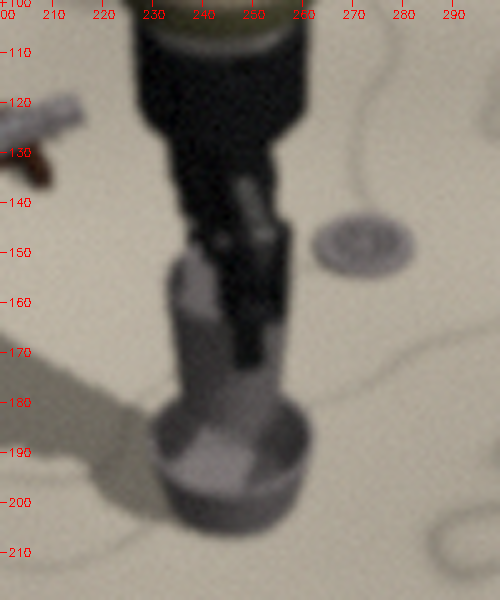

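View pics/t3.png

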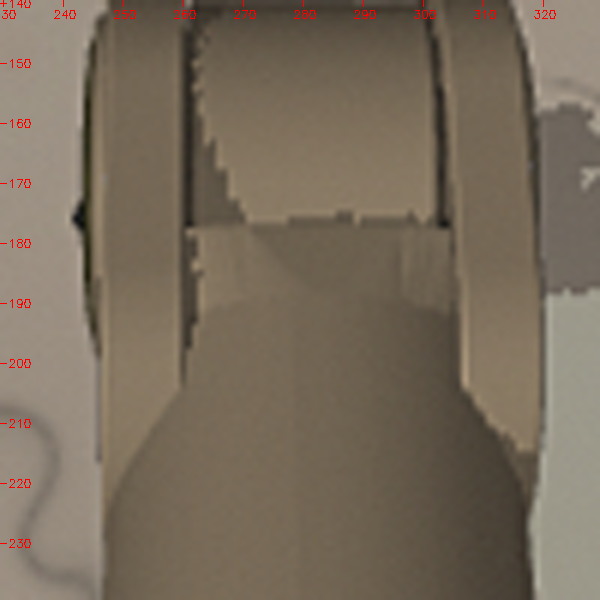

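Run:
```python
from h import *
s=cam("scene");np.set_printoptions(precision=1,suppress=True)
a=np.linspace(0,2*np.pi,40)
for n,c,z,r in(("foot",(.572,.0225),.067,.024),("rim",(.572,.0225),.142,.03),("big",(.5725,.0233),.04,.042)):
    P=pix(s,np.c_[c[0]+r*np.cos(a),c[1]+r*np.sin(a),0*a+z]); print(n,P.min(0),P.max(0),P.mean(0))
```

```text
foot [234.9 171.6] [254.9 184.9] [244.7 178.3]
rim [231.3 145.5] [257.5 161.9] [244.1 153.8]
big [227.9 175.3] [262.4 198.7] [244.8 187. ]
```

The held cup's foot spans u 236–255 and the wide cup's mouth spans 230–261. They are concentric to about 1 px, so I'm lowering.

```bash
python3 -m jog '[[[0,0,0.4],[0,0,0]],[[0,0,0.5],[0,0,0]],[[0,0,0.5],[0,0,0]],[[0,0,0.3],[0,0,0]],[[0,0,0.1],[0,0,0]],[[0,0,0],[0,0,0]],[[0,0,0],[0,0,0]]]'
python3 -m jog '[[[0,0,0.1],[0,0,0]],[[0,0,0],[0,0,0]],[[0,0,0],[0,0,0]]]'
python3 - <<'E'
from h import *
go([.5725,.023,.045])
s=cam("scene")
crop(s,200,100,100,120,5,"s4")
E
```

```text
clock: 5.48
position: [0.5731, 0.022, 0.0546]
orientation: [180.0, 0.0, 154.5]
contact_force: [-0.3, -0.8, -0.1]
opening: 0.0569
clock: 5.73
position: [0.5731, 0.0219, 0.0517]
orientation: [180.0, 0.0, 154.5]
contact_force: [0.4, -0.1, -1.4]
opening: 0.0576
t 5.73 pos [0.5731 0.0219 0.0517] rpy [1.7998e+02 3.0000e-02 1.5452e+02] F [ 0.4 -0.1 -1.4] open 0.0576
shift units [0.035 0.023 0.224] turn units [0.004 0.005 0.   ]
```

View pics/s4.png

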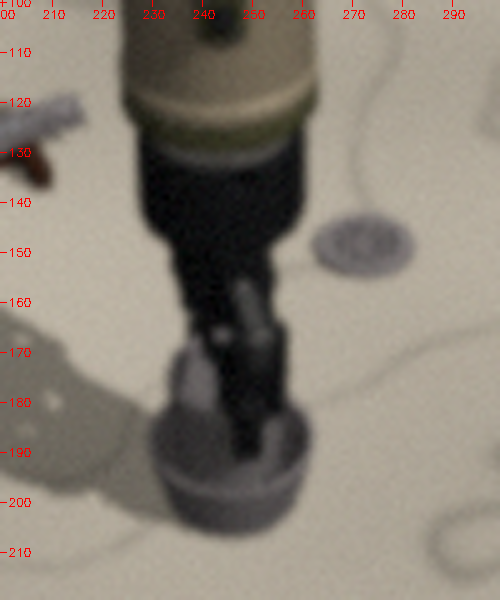

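```bash
python3 -m jog '[[[0,0,0.07],[0,0,0]],[[0,0,0],[0,0,0]],[[0,0,0],[0,0,0]]]'
python3 -m jog '[[[0,0,0.05],[0,0,0]],[[0,0,0],[0,0,0]],[[0,0,0],[0,0,0]]]'
```

```text
clock: 6.03
position: [0.573, 0.0219, 0.0493]
orientation: [180.0, 0.0, 154.5]
contact_force: [0.4, 0.8, -1.2]
opening: 0.0573
clock: 6.28
position: [0.5736, 0.0217, 0.049]
orientation: [180.0, 0.1, 154.5]
contact_force: [-3.4, -0.7, 7.8]
opening: 0.0574
```

Contact came at the expected height: TCP z 49 mm, 8 N upward. Releasing.

```bash
python3 -m jog '[[[0,0,0],[0,0,0]],[[0,0,0],[0,0,0]],[[0,0,0],[0,0,0]],[[0,0,0],[0,0,0]],[[0,0,0],[0,0,0]],[[0,0,0],[0,0,0]]]' 1
python3 -m jog '[[[0,0,-0.3],[0,0,0]],[[0,0,-0.7],[0,0,0]],[[0,0,-1],[0,0,0]],[[0,0,-1],[0,0,0]],[[0,0,-0.5],[0,0,0]],[[0,0,0],[0,0,0]]]'
python3 - <<'E'
from h import *
go([.531,-.2915,.12],163.5)
s=cam("scene")
crop(s,200,100,100,120,5,"s5")
np.set_printoptions(precision=1,suppress=True)
a=np.linspace(0,2*np.pi,40)
for n,c,z,r in(("rim",(.573,.0233),.08,.03),("big",(.573,.0233),.04,.042)):
    P=pix(s,np.c_[c[0]+r*np.cos(a),c[1]+r*np.sin(a),0*a+z]); print(n,P.min(0),P.max(0),P.mean(0))
E
```

```text
clock: 6.78
position: [0.5728, 0.0219, 0.0476]
orientation: [-180.0, -0.0, 154.5]
contact_force: [-0.7, -0.3, -1.3]
opening: 0.0855
clock: 7.28
position: [0.5754, 0.0218, 0.158]
orientation: [179.8, 0.4, 154.5]
contact_force: [0.5, -0.2, 1.5]
opening: 0.0852
t 7.28 pos [0.5754 0.0218 0.158 ] rpy [179.76   0.37 154.5 ] F [ 0.5 -0.2  1.5] open 0.0852
shift units [ -3.152 -10.07    1.243] turn units [ 0.036  0.065 -1.5  ]
rim [232.1 166.2] [257.4 182.8] [244.5 174.6]
big [227.8 175.4] [262.3 198.8] [244.7 187.1]
```

View pics/s5.png

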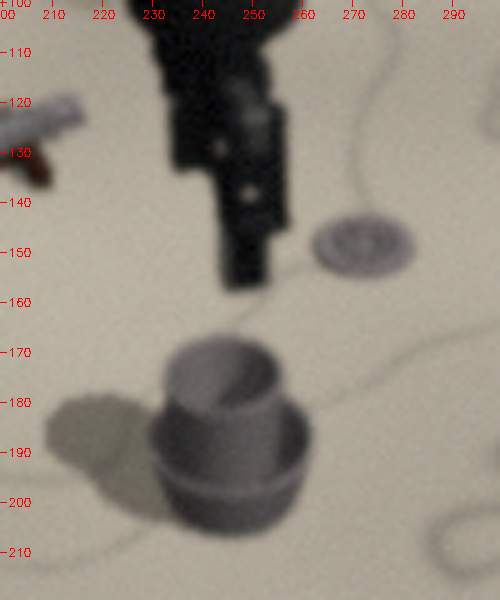

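The small cup's rim spans u 232–256 and v 166–183, which matches the prediction for fully seated. Next, the tweezers.

```bash
python3 -m jog '[[[-0.12,-0.4,0],[0,0,0]],[[-0.27,-0.86,0.1],[0,0,0]],[[-0.27,-0.86,0.1],[0,0,0]],[[-0.27,-0.86,0.1],[0,0,0]],[[-0.27,-0.86,0.1],[0,0,0]],[[-0.27,-0.86,0.1],[0,0,0]],[[-0.27,-0.86,0.1],[0,0,0]],[[-0.27,-0.86,0.1],[0,0,0]],[[-0.27,-0.86,0.1],[0,0,0]],[[-0.27,-0.86,0.1],[0,0,0]],[[-0.27,-0.86,0.1],[0,0,0]],[[-0.27,-0.86,0.1],[0,0,0]],[[-0.06,-0.2,0.1],[0,0,-0.75]],[[0,0,0],[0,0,-0.75]],[[0,0,0],[0,0,0]],[[0,0,0],[0,0,0]]]' 0.75
python3 - <<'E'
from h import *
go([.531,-.2915,.12],163.5)
t=cam("top"); s=cam("scene")
crop(t,355,155,66,86,7,"t6"); crop(s,145,60,85,90,6,"s6")
print(pix(t,read_state()["position"]),pix(s,read_state()["position"]))
E
```

```text
clock: 8.67
position: [0.5271, -0.2914, 0.1155]
orientation: [180.0, -0.1, 163.3]
contact_force: [1.1, 0.3, 0.5]
opening: 0.0636
t 8.67 pos [ 0.5271 -0.2914  0.1155] rpy [ 1.7999e+02 -1.4000e-01  1.6334e+02] F [1.1 0.3 0.5] open 0.0636
shift units [-0.125  0.035 -0.151] turn units [ 0.002 -0.024 -0.027]
[[400.53606719 206.0556906 ]] [[183.03592337 100.75958744]]
```

View pics/t6.png

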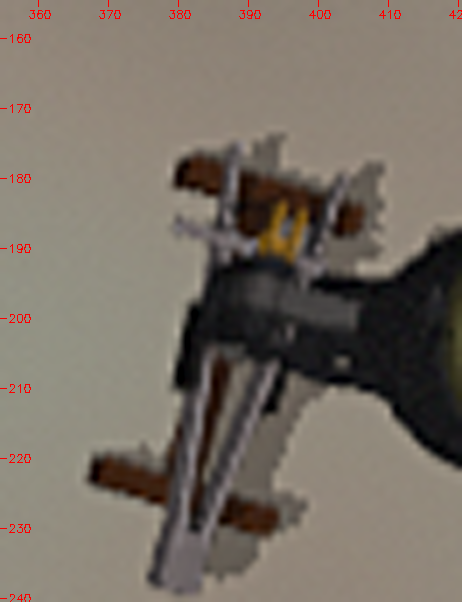

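View pics/s6.png

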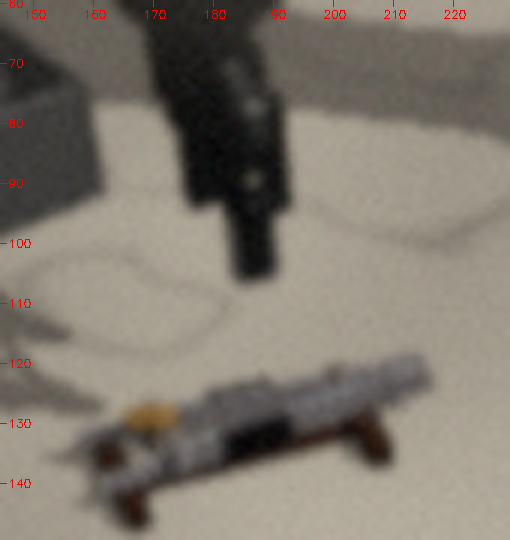

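The fingers straddle the grips, seen across them in the top view at (395,200). Descending to the grips.

```bash
python3 -m jog '[[[-0.06,0.02,0.5],[0,0,0]],[[-0.06,0.02,0.7],[0,0,0]],[[0,0,0.7],[0,0,0]],[[0,0,0.7],[0,0,0]],[[0,0,0.5],[0,0,0]],[[0,0,0.3],[0,0,0]],[[0,0,0.15],[0,0,0]],[[0,0,0],[0,0,0]],[[0,0,0],[0,0,0]]]'
python3 - <<'E'
from h import *
go([.531,-.2915,.006],163.6)
t=cam("top"); s=cam("scene")
crop(t,355,155,66,86,7,"t7"); crop(s,145,60,85,90,6,"s7")
E
```

```text
clock: 9.52
position: [0.5326, -0.2912, 0.011]
orientation: [-180.0, 0.0, 163.5]
contact_force: [0.8, 0.5, -0.1]
opening: 0.0641
t 9.52 pos [ 0.5326 -0.2912  0.011 ] rpy [-1.7998e+02  5.0000e-02  1.6351e+02] F [ 0.8  0.5 -0.1] open 0.0641
shift units [ 0.049 -0.024  0.165] turn units [-0.003  0.008 -0.015]
```

View pics/t7.png

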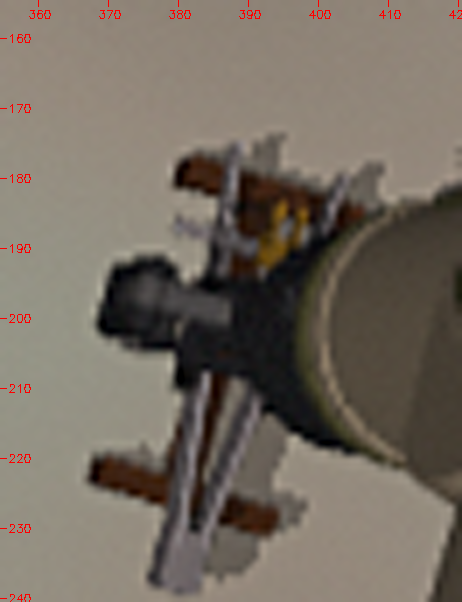

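View pics/s7.png

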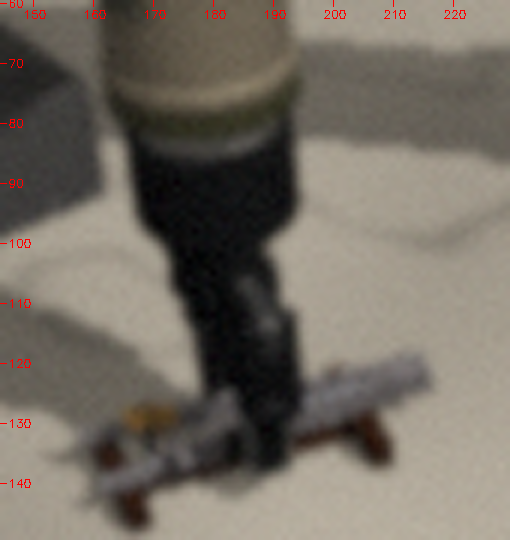

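```bash
python3 -m jog '[[[0,0,0.13],[0,0,0]],[[0,0,0],[0,0,0]],[[0,0,0],[0,0,0]]]' 0.48
python3 -m jog '[[[0,0,0],[0,0,0]],[[0,0,0],[0,0,0]],[[0,0,0],[0,0,0]],[[0,0,0],[0,0,0]],[[0,0,0],[0,0,0]]]' 0.38
python3 - <<'E'
from h import *
t=cam("top"); s=cam("scene")
crop(t,355,155,66,86,7,"t8"); crop(s,145,60,85,90,6,"s8")
E
```

```text
clock: 9.87
position: [0.5322, -0.2912, 0.0065]
orientation: [-180.0, 0.0, 163.5]
contact_force: [0.3, -0.0, 0.5]
opening: 0.041
clock: 10.28
position: [0.5327, -0.2914, 0.0071]
orientation: [-180.0, 0.1, 163.5]
contact_force: [0.0, 1.0, 5.4]
opening: 0.0328
```

View pics/t8.png

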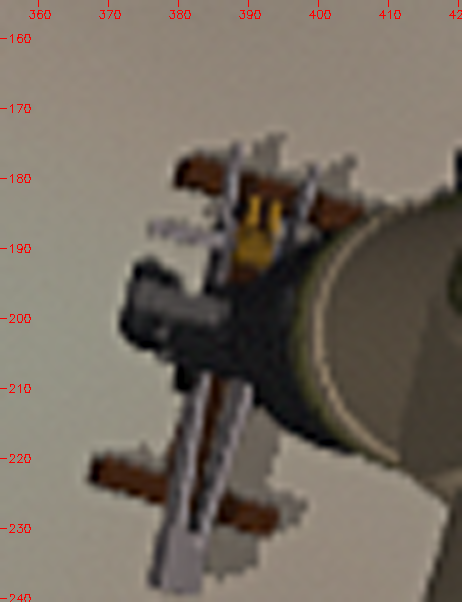

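View pics/s8.png

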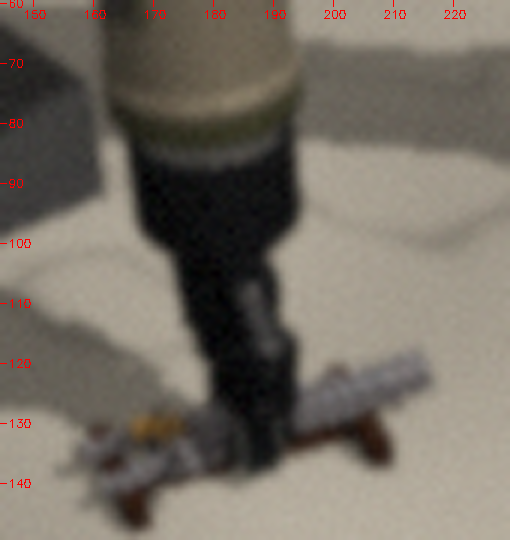

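```bash
python3 -m jog '[[[0,0,0],[0,0,0]],[[0,0,0],[0,0,0]],[[0,0,0],[0,0,0]],[[0,0,0],[0,0,0]],[[0,0,0],[0,0,0]]]' 0.32
python3 - <<'E'
from h import *
t=cam("top"); s=cam("scene"); go([.531,-.2915,.15])
crop(t,355,155,66,86,7,"t9"); crop(s,145,100,85,50,9,"s9")
E
```

```text
clock: 10.8
position: [0.5331, -0.2915, 0.0075]
orientation: [-180.0, 0.1, 163.5]
contact_force: [-0.6, -0.4, 8.3]
opening: 0.0275
t 10.9 pos [ 0.533  -0.2915  0.0074] rpy [-1.7998e+02  1.2000e-01  1.6353e+02] F [0.7 0.6 7.3] open 0.0274
shift units [ 0.055 -0.021 -4.752] turn units [-0.003  0.02  -0.   ]
```

View pics/t9.png

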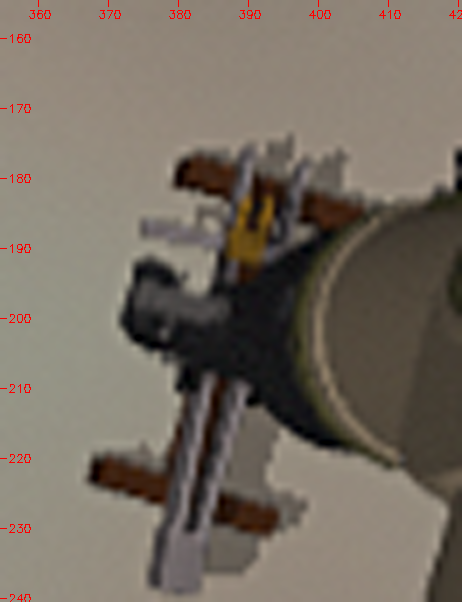

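View pics/s9.png

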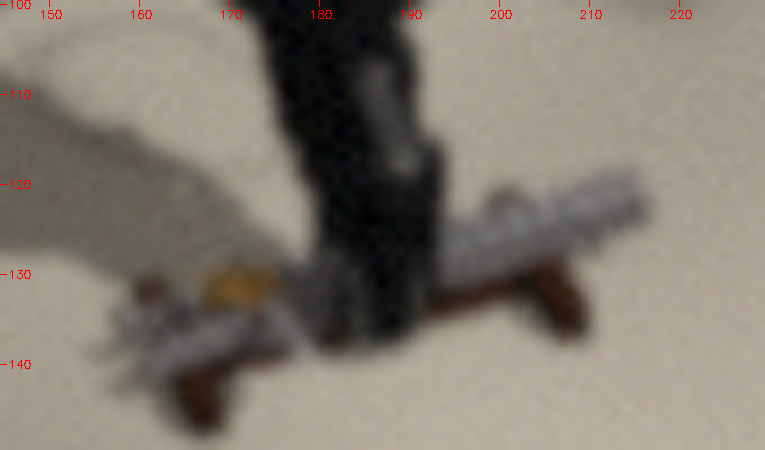

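```bash
python3 -m jog '[[[0,0,-0.1],[0,0,0]],[[0,0,-0.3],[0,0,0]],[[0,0,-0.6],[0,0,0]],[[0,0,-0.8],[0,0,0]],[[0,0,-0.8],[0,0,0]],[[0,0,-0.8],[0,0,0]],[[0,0,-0.8],[0,0,0]],[[0,0,-0.5],[0,0,0]],[[0,0,-0.2],[0,0,0]],[[0,0,0],[0,0,0]]]'
python3 - <<'E'
from h import *
t=cam("top"); s=cam("scene"); go([.444,.231,.16],-145)
crop(t,355,135,80,90,6,"t10"); crop(s,135,30,95,65,8,"s10")
E
```

```text
clock: 11.73
position: [0.5327, -0.2914, 0.1551]
orientation: [-180.0, 0.1, 163.5]
contact_force: [0.0, 0.8, -1.2]
opening: 0.0273
t 11.83 pos [ 0.5316 -0.2907  0.1524] rpy [ 1.7999e+02 -9.0000e-02  1.6352e+02] F [ 0.3  0.1 -1.8] open 0.0272
shift units [ 7.733 15.847 -0.239] turn units [ 0.009 -0.012 -8.579]
```

View pics/t10.png

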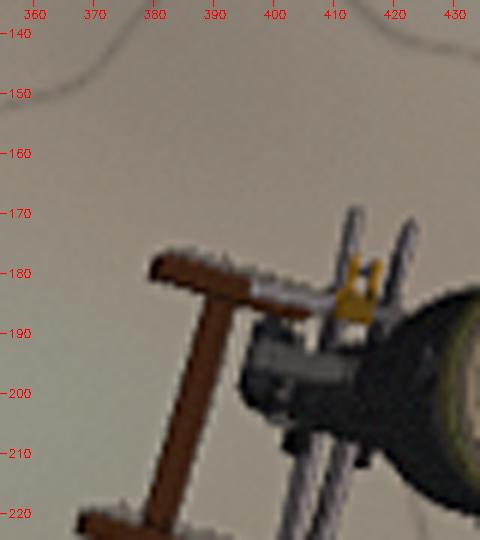

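View pics/s10.png

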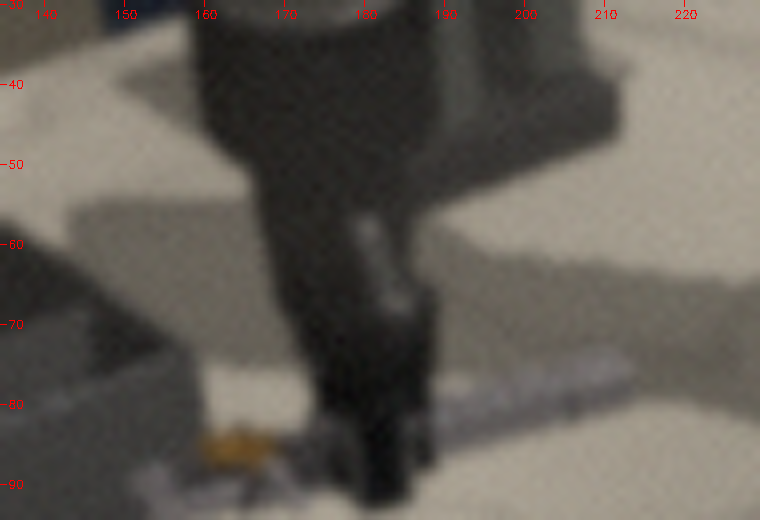

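Run:
```python
from h import *
go([.432,.292,.155])
```

```text
t 11.83 pos [ 0.5316 -0.2907  0.1524] rpy [ 1.7999e+02 -9.0000e-02  1.6352e+02] F [ 0.3  0.1 -1.8] open 0.0272
shift units [ 8.693 17.683 -0.07 ] turn units [ 0.002 -0.015 -0.   ]
```

```bash
python3 -m jog '[[[0.1,0.2,0],[0,0,0]],[[0.245,0.5,0],[0,0,0]],[[0.39,0.8,0],[0,0,0]],[[0.44,0.9,0],[0,0,0]],[[0.44,0.9,0],[0,0,0]],[[0.44,0.9,0],[0,0,0]],[[0.44,0.9,0],[0,0,0]],[[0.44,0.9,0],[0,0,0]],[[0.44,0.9,0],[0,0,0]],[[0.44,0.9,0],[0,0,0]],[[0.44,0.9,0],[0,0,0]],[[0.44,0.9,0],[0,0,0]],[[0.44,0.9,0],[0,0,0]],[[0.44,0.9,0],[0,0,0]],[[0.44,0.9,0],[0,0,0]],[[0.44,0.9,0],[0,0,0]],[[0.44,0.9,0],[0,0,0]],[[0.44,0.9,0],[0,0,0]],[[0.44,0.9,0],[0,0,0]],[[0.39,0.8,0],[0,0,0]]]'
python3 -m jog '[[[0.245,0.5,0],[0,0,0]],[[0.15,0.3,0],[0,0,0]],[[0.08,0.18,0],[0,0,0]],[[0,0,0],[0,0,0]],[[0,0,0],[0,0,0]],[[0,0,0],[0,0,0]]]'
python3 - <<'E'
from h import *
t=cam("top"); s=cam("scene"); go([.432,.292,.088]); print(pix(t,read_state()["position"]),pix(s,read_state()["position"]))
cv2.imwrite("pics/t11.png",t["image"]);crop(t,110,170,110,90,7,"t11c"); crop(s,300,130,110,90,7,"s11")
E
```

```text
clock: 13.5
position: [0.4375, 0.2607, 0.152]
orientation: [-179.9, -0.1, 163.6]
contact_force: [0.4, -0.5, -1.3]
opening: 0.0273
clock: 14.0
position: [0.4346, 0.2895, 0.1532]
orientation: [-180.0, 0.0, 163.4]
contact_force: [-0.1, -1.1, -0.5]
opening: 0.028
t 14.1 pos [0.4346 0.2898 0.1534] rpy [-1.7998e+02  1.0000e-02  1.6340e+02] F [-0.3 -0.3 -1.9] open 0.0274
shift units [0.104 0.046 2.179] turn units [-0.003  0.002 -0.   ]
[[154.5068949  247.86049029]] [[377.29481503 182.01905445]]
```

View pics/t11c.png

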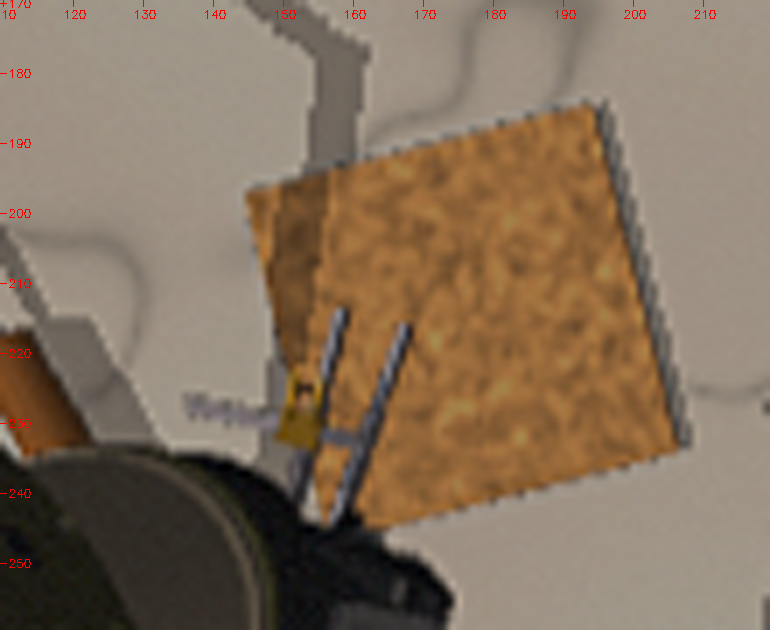

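View pics/s11.png

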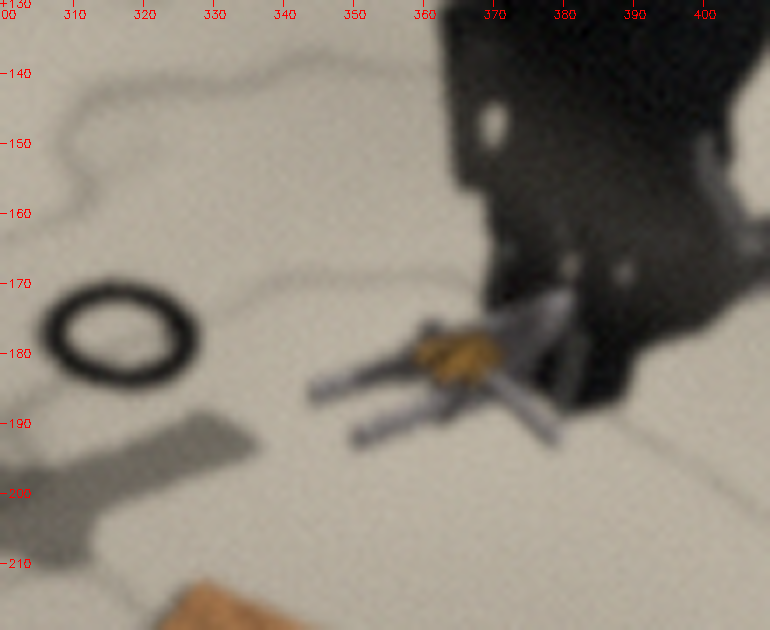

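Run:
```python
from h import *
t=cam("top"); s=cam("scene")
crop(t,135,205,40,40,15,"t12",5); crop(s,335,160,50,38,15,"s12",5)
```

```text
(no output)
```

View pics/t12.png

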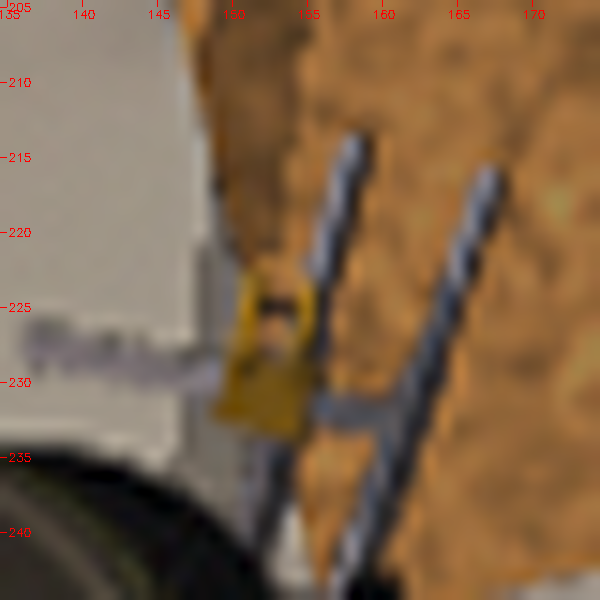

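View pics/s12.png

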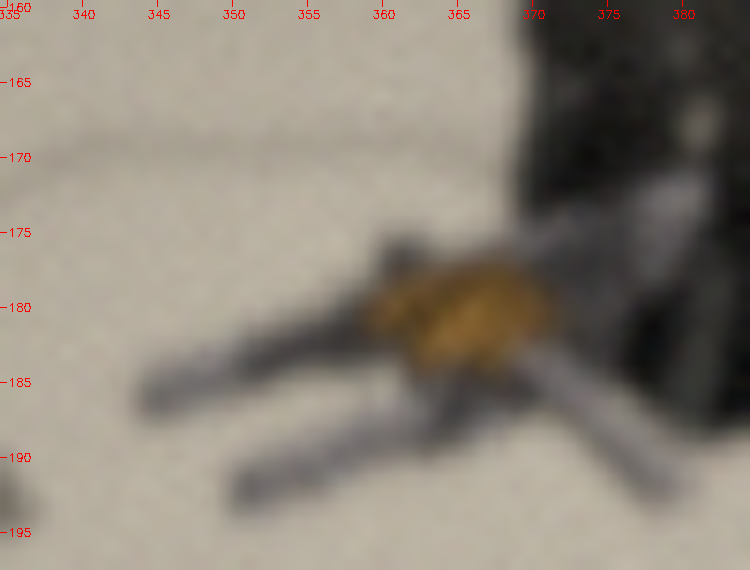

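Run:
```python
from h import *
t=cam("top"); z=.172
A=lambda p,q,z:np.degrees(np.arctan2(*(ray(t,q,z)-ray(t,p,z))[0][[1,0]]))
q=lambda x,y:(355+x/7-.5,165+y/7-.5)
print("init L,R",A(q(185,460),q(235,80),.032),A(q(205,455),q(338,115),.032))
k=lambda x,y:(135+x/15-.5,205+y/15-.5)
print("now L,R",A(k(262,540),k(355,145),z),A(k(345,580),k(488,178),z))
print("tips",ray(t,[k(357,140),k(490,175)],z))
```

```text
init L,R -9.032977888160566 -22.82011316909006
now L,R -12.692100082027203 -19.17917841121609
tips [[0.5123846  0.27706993 0.172     ]
 [0.50703312 0.25701624 0.172     ]]
```

```bash
python3 -m jog '[[[0,0,0],[0,0,0.3]],[[0,0,0],[0,0,0.7]],[[0,0,0],[0,0,1]],[[0,0,0],[0,0,1]],[[0,0,0],[0,0,1]],[[0,0,0],[0,0,1]],[[0,0,0],[0,0,1]],[[0,0,0],[0,0,1]],[[0,0,0],[0,0,1]],[[0,0,0],[0,0,1]],[[0,0,0],[0,0,1]],[[0,0,0],[0,0,1]],[[0,0,0],[0,0,0.7]],[[0,0,0],[0,0,0.4]],[[0,0,0],[0,0,0]],[[0,0,0],[0,0,0]]]'
python3 - <<'E'
from h import *
go([.502,.355,.45])
E
```

```text
clock: 15.58
position: [0.4341, 0.2909, 0.1534]
orientation: [180.0, -0.0, 91.0]
contact_force: [0.1, 0.4, -1.4]
opening: 0.0273
t 15.58 pos [0.4341 0.2909 0.1534] rpy [180.  -0.  91.] F [ 0.1  0.4 -1.4] open 0.0273
shift units [ 2.096  2.3   -9.887] turn units [ 0. -0. -0.]
```

```bash
python3 -m jog '[[[0.06,0.06,-0.3],[0,0,0]],[[0.13,0.14,-0.6],[0,0,0]],[[0.19,0.21,-0.9],[0,0,0]],[[0.19,0.21,-0.9],[0,0,0]],[[0.19,0.21,-0.9],[0,0,0]],[[0.19,0.21,-0.9],[0,0,0]],[[0.19,0.21,-0.9],[0,0,0]],[[0.19,0.21,-0.9],[0,0,0]],[[0.19,0.21,-0.9],[0,0,0]],[[0.19,0.21,-0.9],[0,0,0]],[[0.19,0.21,-0.9],[0,0,0]],[[0.13,0.14,-0.6],[0,0,0]],[[0.06,0.07,-0.3],[0,0,0]],[[0,0,0],[0,0,0]],[[0,0,0],[0,0,0]],[[0,0,0],[0,0,0]]]'
python3 - <<'E'
from h import *
t=cam("top"); s=cam("scene"); go([.502,.355,.45]); print(pix(t,read_state()["position"]),pix(s,read_state()["position"]))
cv2.imwrite("pics/t13.png",t["image"]);cv2.imwrite("pics/s13.png",s["image"])
E
```

```text
clock: 16.92
position: [0.5019, 0.3546, 0.4496]
orientation: [-179.9, 0.0, 90.9]
contact_force: [-0.6, 0.6, -0.3]
opening: 0.0272
t 17.02 pos [0.5017 0.3546 0.4494] rpy [-1.7991e+02  5.0000e-02  9.0930e+01] F [-0.7  0.5 -0.6] open 0.0275
shift units [ 0.014  0.009 -0.018] turn units [-0.014  0.009 -0.   ]
[[ 58.13948113 221.59351044]] [[418.17279795  77.52675621]]
```

View pics/t13.png

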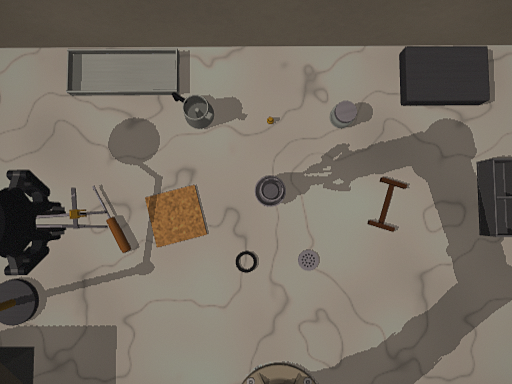

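View pics/s13.png

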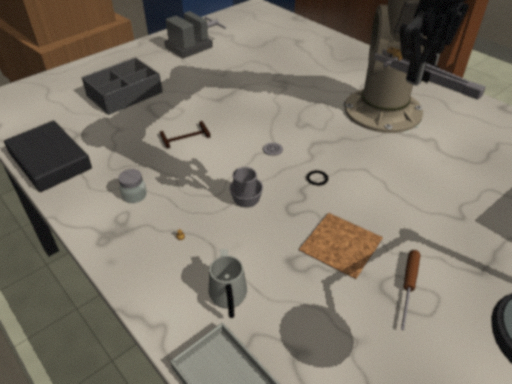

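The top view now looks along the tweezers, with the rider at (75,213). The nested cups are at (270,190) and the bystanders are where they were. Zooming in on the rider.

Run:
```python
from h import *
t=cam("top")
crop(t,50,190,75,50,10,"t14",5); crop(t,62,203,26,22,25,"t14b",2)
```

```text
(no output)
```

View pics/t14.png

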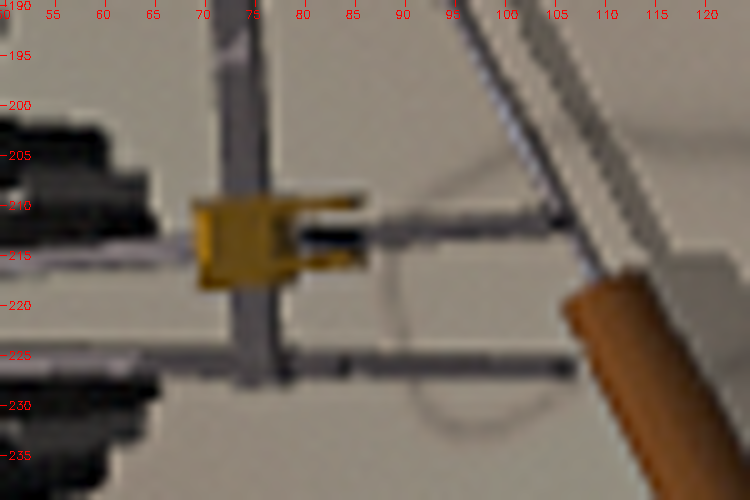

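View pics/t14b.png

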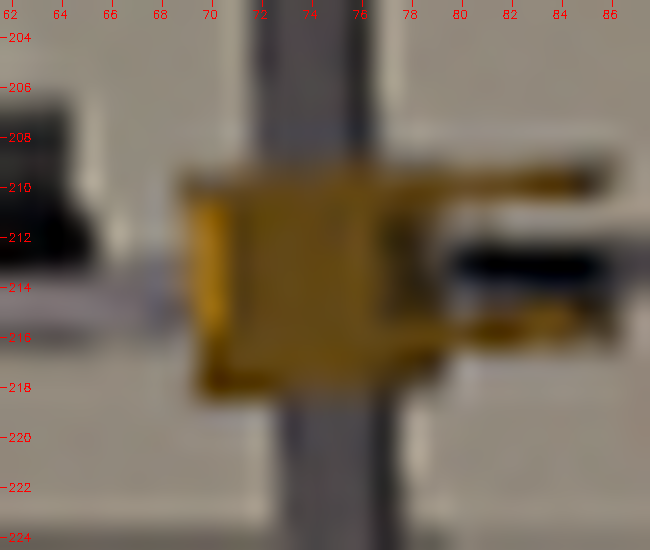

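The pin lies between the prongs: pin at v≈213.1, prongs at v≈209.9 and 215.8, so it is central to within 0.3 px, about 0.4 mm. I'm keeping this opening and checking level and tip position next.

Run:
```python
from h import *
s=cam("scene"); crop(s,370,0,120,110,7,"s15",10)
```

```text
(no output)
```

View pics/s15.png

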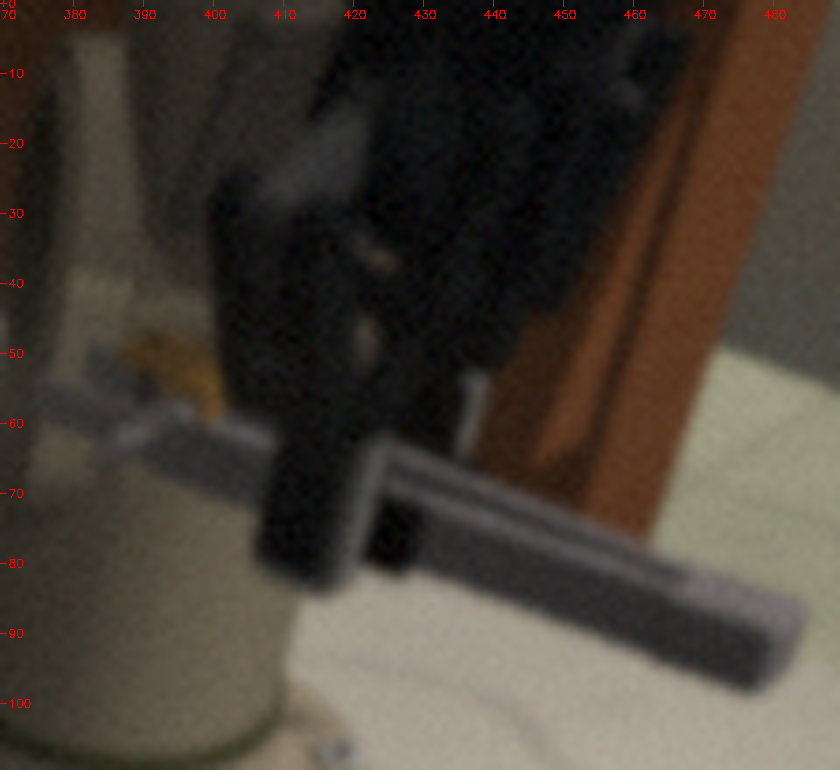

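Run:
```python
from h import *
np.set_printoptions(precision=4,suppress=True)
t=cam("top"); s=cam("scene"); p=read_state()["position"]; 
for z in(.465,.475):
    k=lambda x,y:(50+x/10-.5,190+y/10-.5)
    P=ray(t,[k(570,218),k(575,370),k(60,365)],z); d=P[1]-P[2]; ya=np.degrees(np.arctan2(d[1],d[0]))
    fy=ya+6.9; fx=np.array([np.cos(np.radians(fy)),np.sin(np.radians(fy)),0]); fyv=np.array([-fx[1],fx[0],0])
    tip=P[1]+.019*fyv
    print(z,"tips",P[0],P[1],"armR yaw",ya,"frame",fy,"tweezers_tip",tip,"rel TCP",(tip-p), "grip rel", tip-.079*fx-p)
zc=p[2]+.018
tl=P[0].copy()
rear=tip-.172*fx
for dz in(-.008,.008): 
    tl[2]=zc+dz; rear[2]=zc+dz; print("scene pred +y tip",pix(s,tl),"rear centre",pix(s,rear), "rear+4 ",pix(s,rear+.005*fyv))
```

```text
0.465 tips [0.5167 0.2758 0.465 ] [0.4945 0.2747 0.465 ] armR yaw -90.8462689123555 frame -83.94626891235549 tweezers_tip [0.5134 0.2767 0.465 ] rel TCP [ 0.0116 -0.0781  0.0149] grip rel [0.0032 0.0005 0.0149]
0.475 tips [0.5166 0.2718 0.475 ] [0.4949 0.2707 0.475 ] armR yaw -90.8462689123555 frame -83.94626891235549 tweezers_tip [0.5138 0.2727 0.475 ] rel TCP [ 0.0119 -0.0821  0.0249] grip rel [ 0.0036 -0.0035  0.0249]
scene pred +y tip [[369.4479  54.9193]] rear centre [[477.1008  93.3736]] rear+4  [[475.5363  94.7957]]
scene pred +y tip [[371.141   45.3677]] rear centre [[480.8557  83.1892]] rear+4  [[479.2796  84.5946]]
```

Level to about 1°, and the frame's tip sits (+12, −78) mm from the TCP. Lowering over the pad now.

```bash
python3 -m jog '[[[0,-0.02,0.3],[0,0,0]],[[0,-0.02,0.6],[0,0,0]],[[0,-0.02,0.9],[0,0,0]],[[0,-0.02,0.9],[0,0,0]],[[0,-0.02,0.9],[0,0,0]],[[0,-0.02,0.9],[0,0,0]],[[0,-0.02,0.9],[0,0,0]],[[0,0,0.9],[0,0,0]],[[0,0,0.9],[0,0,0]],[[0,0,0.9],[0,0,0]],[[0,0,0.9],[0,0,0]],[[0,0,0.9],[0,0,0]],[[0,0,0.9],[0,0,0]],[[0,0,0.7],[0,0,0]],[[0,0,0.3],[0,0,0]],[[0,0,0.1],[0,0,0]],[[0,0,0],[0,0,0]],[[0,0,0],[0,0,0]],[[0,0,0],[0,0,0]],[[0,0,0],[0,0,0]]]'
python3 - <<'E'
from h import *
t=cam("top"); s=cam("scene"); go([.4975,.354,.091]); print(pix(t,[.509,.276,.006]),pix(t,[.509,.276,.104]),pix(s,[.509,.276,.104]))
crop(t,110,165,120,100,6.5 if 0 else 6,"t16"); crop(t,135,205,50,35,15,"t16b",5); crop(s,290,120,140,125,5,"s16")
E
```

```text
clock: 18.88
position: [0.4986, 0.3554, 0.0949]
orientation: [179.9, -0.1, 90.9]
contact_force: [-0.1, -0.4, -0.9]
opening: 0.0271
t 18.98 pos [0.4983 0.3552 0.0944] rpy [ 1.7993e+02 -6.0000e-02  9.0920e+01] F [-1.4 -0.3 -0.2] open 0.0273
shift units [-0.038 -0.028  0.112] turn units [ 0.012 -0.01  -0.   ]
[[174.82921329 214.95721983]] [[166.05706411 215.16380868]] [[345.46034731 211.84733606]]
```

View pics/t16.png

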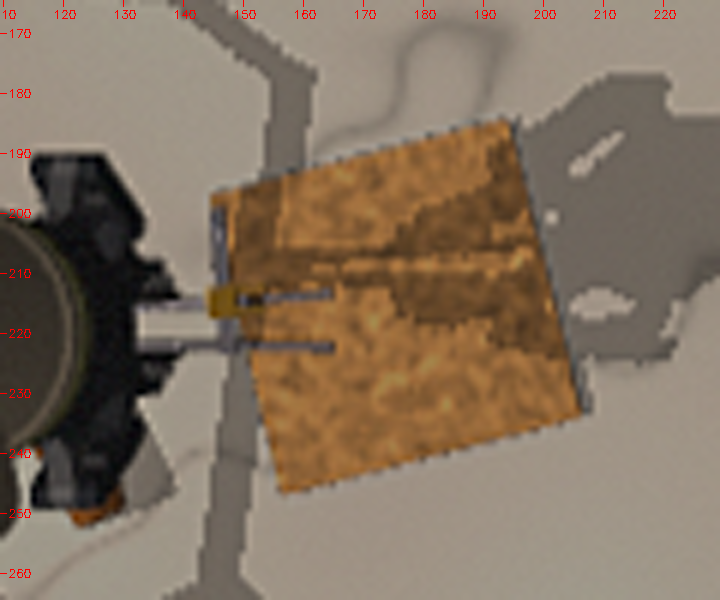

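View pics/t16b.png

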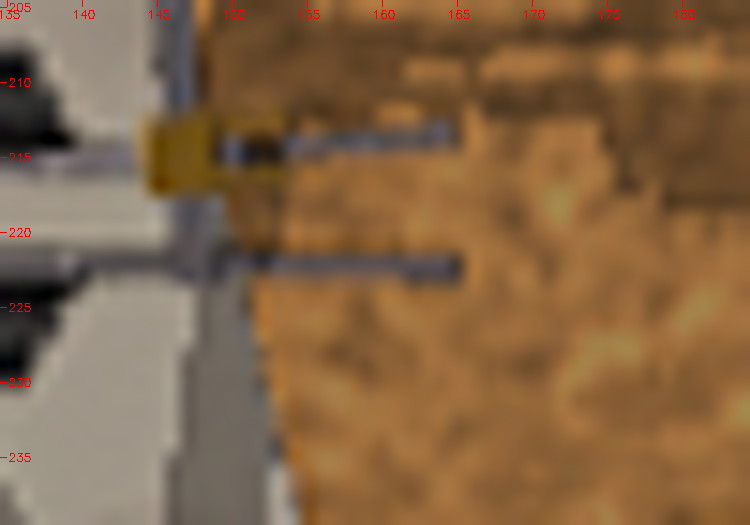

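View pics/s16.png

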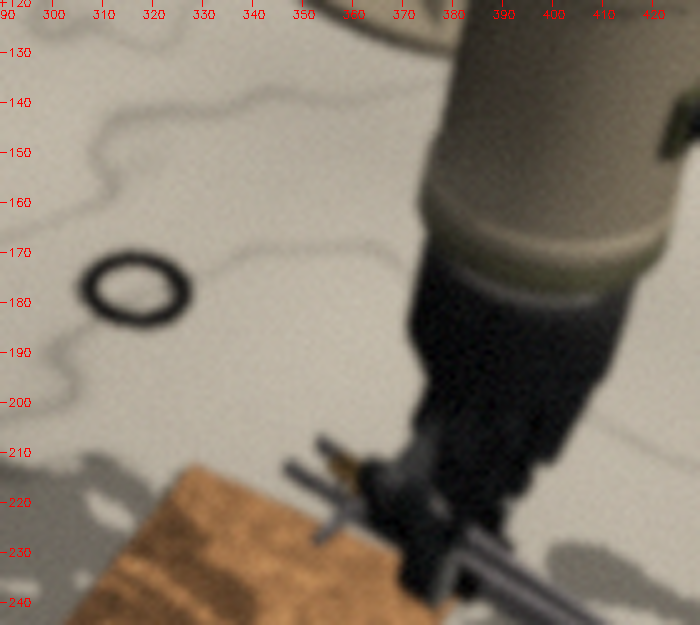

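Tips are at (165,213) and (165,222). The pad centre at that height should show at about (167,215), so a −4 mm nudge in y is needed. The pin is still between the prongs at (151.5,214.5).

```bash
python3 -m jog '[[[-0.06,0,0],[0,0,0]],[[-0.06,0,0.02],[0,0,0]],[[0,0,0],[0,0,0]],[[0,0,0],[0,0,0]],[[0,0,0],[0,0,0]],[[0,0,0],[0,0,0]],[[0,0,0],[0,0,0]],[[0,0,0],[0,0,0]],[[0,0,0],[0,0,0]],[[0,0,0],[0,0,0]],[[0,0,0],[0,0,0]],[[0,0,0],[0,0,0]]]'
python3 - <<'E'
from h import *
t=cam("top"); go([.4975,.351,.091])
crop(t,135,200,50,38,15,"t17",5); cv2.imwrite("pics/t17f.png",t["image"])
E
```

```text
clock: 19.98
position: [0.4979, 0.3512, 0.0927]
orientation: [-180.0, 0.0, 90.9]
contact_force: [-0.4, -0.1, -0.6]
opening: 0.0275
t 20.03 pos [0.4979 0.3512 0.0927] rpy [-179.99    0.     90.92] F [-0.4 -0.5 -1.3] open 0.0277
shift units [-0.006 -0.013  0.058] turn units [-0.001  0.    -0.   ]
```

View pics/t17.png

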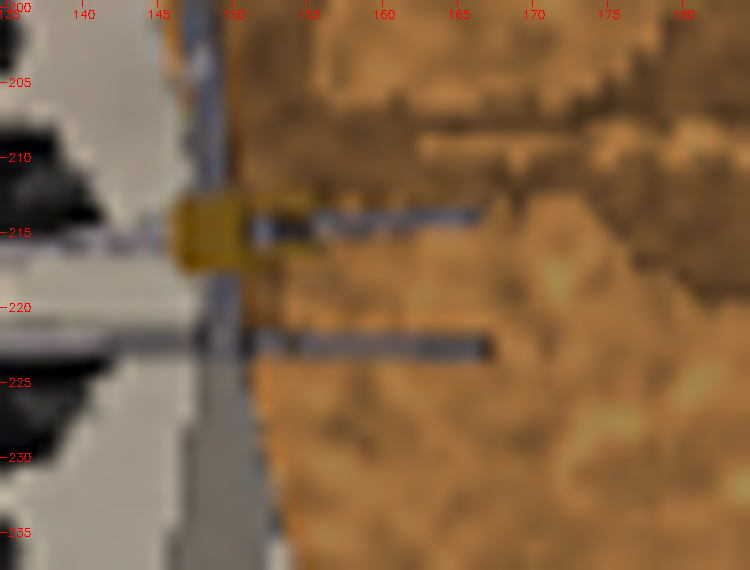

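View pics/t17f.png

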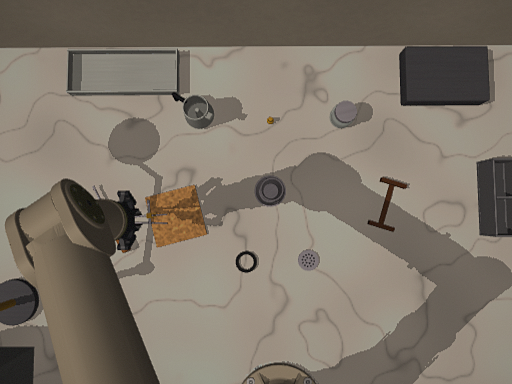

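```bash
python3 -c "
from workcell import job,read_state
print(job.hand_in()); print(read_state()['clock'],read_state()['opening'])"
```

```text
the job is handed in; nothing more can be done
None
the job is handed in; nothing more can be done
```

The job was handed in at about 20 s of the 54 s allowed. The small cup is nested in the wide one, and the arm is holding the tweezers over the pad.

- **Cups:** the small cup touched down with about 8 N upward, at the height expected for seated. After release, its rim in the scene camera matched the predicted fully seated position, and it stood upright.
- **Gap:** the clearest look was a close view from the top camera at height. The pin was central between the two prongs of the rider, within about 0.5 mm. I kept the grip command unchanged from there. A coarser look over the pad still showed the pin between the prongs, and the opening read 27–28 mm throughout.
- **Tip position:** by the top camera, the tips are over the middle of the pad to within about 3 mm. Their height is roughly 10 cm above the pad, uncertain by about 5 mm.
- **Level:** the tweezers looked level to within about 1°.
- **Bystanders:** all of them were where they started, except the screwdriver, which the arm mostly hid in the last picture. It was in place in an earlier one, and no contact force showed after that.

**Disagreements:** the two cameras differed by about 5 mm in y, so I used their average. The scene camera also showed the blades about 6 mm lower in the grip than planned.

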